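Set the laminator four clicks thicker and start it

ROBOT

A 7-joint arm with a two-finger parallel gripper is mounted at the origin on the work surface; the furniture and walls round the work are solid. World frame = base frame: x ahead of the robot, y to its left, z up, the work surface at z = 0. Lengths are in m, angles in rad, forces in N, time in s.
With the tool pointing down it reaches from about 0.35 to 0.9 m from the base axis. Payload 8.1 kg.
Tool frame: the origin (TCP) lies midway between the tips of the shut fingers; the grasp point (between the pads) lies arm.tcp_to_grasp behind it (arm.tcp_to_grasp is the distance from the TCP to the grasp point, in m); z points along the fingers, y is the line along which they close (so a half turn about z gives the same grasp; the last joint's range is limited). The gripper opens to 92 mm and grips with 3 to 60 N. Pads are 19 mm wide; open, the fingers measure 130 mm over their backs; the gripper's body (75 mm by 190 mm) begins 47 mm behind the grasp point.
Start: joints at [-1.368, 0.434, 0.025, 1.573, -0.012, 1.134, -0.075], TCP at [0.188, 0.596, 0.227] pointing down, gripper open.
Joint ranges: [-2.62, 2.62], [-0.44, 2.09], [-1.27, 1.32], [0.08, 2.57], [-1.32, 4.46], [0.12, 2], [-2.74, 2.74]. Speed limits (rad/s): [2.22, 2.22, 3.01, 3.01, 3.14, 3.14, 3.14].

INTERFACE

Orientations are given as a rotation vector (axis times angle).
In Python, from cell import observe, get_image, arm gives the robot as it stands. The module is installed in compiled form; this text tells all that it offers.
- The arm moves only by the tool drive_tool, never from a script. Its argument "steps" is a list of rows, each a list of 5 numbers: the closure, from 0 (fully open) to 1 (shut), then the shift along the world's x, y, z in mm, then the turn about the world's z in rad. In form: [[hand, x, y, z, roll], ...]. A call has 1 to 20 rows; each row shifts and turns the commanded pose from where the row before left it; what a row does not reach is not made up. A row lasts 1/12 s, in which the tool goes at most 41.7 mm and 7.16 degrees, less where a joint would pass 70% of its speed; a pose out of reach is approached as far as the arm can. A call with a gripper value outside its range is refused whole. The fingers move at their own pace and stop on an object; "grip_force" is the grip in N (left out, the last holds). Time passes only in rows, so rows that do not move let the fingers close. It gives the time, the measured TCP pose, the force, the opening and the grip force at its end, in the units of the state.
- observe(): the state, without advancing time (a new reading comes with each control period).
- get_image(name): name is "scene" or "top"; returns a dict with "image" (384x512x3 uint8, red, green, blue), "vfov" (degrees; the focal length in pixels is half the picture's height over the tangent of half this angle, whatever the lens; pixels are square), "cx", "cy" (the principal point, pixels), "xyz" and "attitude" of the camera in the world. Camera axes: x right, y down, z forward; pixel columns grow to the right and rows downward; lengths in m; the calibration is good to about 2 mm. A picture is of the moment at which its call begins. There is no depth.
- arm.sign_off(): hands the job in; it is judged then, once.
The state is a dict: "clock": time; "joints": joint angles; "dq": joint speeds; "joint_efforts": joint torques, N m; "position": TCP position; "ee_rot": TCP orientation; "force": force on the tool from outside, world axes, zero at the start; "ft_torque": the same for the moment, N m; "width": opening from 0.0 (shut) to 1.0 (fully open); "gripper_force": force on a finger pad.
Only numpy, scipy, OpenCV 4.12 (cv2) and the standard library are available. Lean on these libraries where they do the work, as an engineer would, in place of code of your own. Each camera call takes 0.05 s, during which the arm holds its last target. There are 200 camera calls.

TASK

The next pouch is thicker: with a fingertip, gently push the orange fin of the laminator's dial round clockwise (seen from above) exactly four clicks from where it stands, without pinching the dial, so that it rests in the fourth click. Then press the green start button all the way down and let it come up again. Leave the stapler, the small carton, the glue stick and the corrector bottle where they are.

Things in the scene. Friction and masses are not known exactly. Their poses are not given: they have to be found in the camera images.
- laminator: light-grey pouch laminator, 120 (x) by 260 (y) by 66 mm high, standing firm on the desk. Origin: centre of its underside; x points from the feed side (front, toward the robot) to the back, y to its left end, z up. Its flat dark top panel is 66 mm up; the feed tray sticks out 52 mm in front, below 40 mm. Dial axis at x = -2, y = +55 mm, button at x = -20, y = -20 mm.
- thickness_dial: the thickness dial on the laminator's top: a black ribbed disc 73 mm across that turns about the upright axis (its z) through its origin, which lies level with the top panel; the disc's flat top is 11 mm above that. One orange finger fin stands on it and points along the dial's own x axis. White bars beside its stops grow thicker clockwise.
- fin (a point): point on the top of the orange fin, near its outer end, 33 mm from the dial's axis and 28 mm above the top panel; turns with the dial. The fin is 10 mm thick and upright, reaches from 18 to 36 mm off the axis and stands 17 mm proud of the disc. Moving it out of a stop takes about 5 N at 27 mm off the axis; over 25 N between fingers and dial (pinched or jammed) counts as forcing it.
- dial_axis (a point): centre of the disc's flat top, on the dial's axis, 11 mm above the top panel. The dial has eight click stops, 30 degrees apart; it starts at rest in the second (counted clockwise), so four clicks do not reach its end. Pushed past the middle between two stops it snaps into the next by itself and stays there when left.
- start_button (a joint): the round green start button on the laminator's top, 22 mm across, in a grey collar 38 mm across and 12 mm high: 0 when up, 0.005 (m) when fully down; a spring lifts it again. Pressing it fully down takes about 4 N.
- start_button_top (a point): centre of the green start button's top face; it moves down with the button. Its axis is upright.
- small_carton: small white carton, 45 by 75 by 18 mm, lying loose on the right-hand part of the laminator's top. Origin: centre of its underside. To be left alone (no more than 20 mm of displacement).
- stapler: blue and grey stapler, 37 by 145 by 55 mm, loose on the desk in front of the laminator's left end. Origin: centre of its underside; its length lies along its y axis. To be left alone (no more than 20 mm).
- glue_stick: red glue stick with a white cap, 27 mm across and 92 mm tall, standing loose on the desk behind the laminator. Origin: centre of its underside. To be left alone (no more than 20 mm).
- corrector_bottle: small white correction-fluid bottle, 31 mm across and 72 mm tall, standing loose on the desk behind the laminator. Origin: centre of its underside. To be left alone (no more than 20 mm).

How it is judged:
By the outcome, as a careful person would: the job done as asked, in the order asked, and still so for the second after the job is handed in, with the robot touching nothing.
It also fails if it takes over 51 s, if anything falls off the work surface, if the arm or the gripper's body presses on something with over 40 N, if the wrist force passes 120 N, or if a joint passes its speed limit or range.

## Working session

There is one attempt and no reset: what is moved stays moved. The work goes in short steps, Python scripts to look and compute and a tool call to move; the robot and the scene stay as the last step left them, time stands still between calls to the robot, and variables do not carry over. Pictures are saved under pics/ and viewed, at most 13 in all, crops included, and the job is handed in when it is done.

Besides the shell and the picture viewer there is one more tool, called after "Call:" as name([rows], argument=value, ...), one row to a line, values as JSON. drive_tool: Moves the arm, as the interface text tells. Its arguments: {"type":"object","properties":{"steps":{"type":"array"},"grip_force":{"type":"number"}},"required":["steps"]}

```bash
mkdir -p pics
cat > h.py <<'E'
import numpy as np,cv2
from cell import observe,get_image,arm
from scipy.spatial.transform import Rotation as R
def cam(n):
    d=get_image(n); return d
def K(d):
    f=d['image'].shape[0]/2/np.tan(np.radians(d['vfov'])/2); return f
def Rot(d):
    a=np.array(d['attitude'],float)
    return a if a.shape==(3,3) else R.from_rotvec(a).as_matrix()
def ray(d,u,v):
    f=K(d); return Rot(d)@np.array([(u-d['cx'])/f,(v-d['cy'])/f,1])
def onz(d,u,v,z):
    r=ray(d,u,v);o=np.array(d['xyz']);return o+r*(z-o[2])/r[2]
def proj(d,p):
    q=Rot(d).T@(np.array(p)-np.array(d['xyz']));f=K(d);return q[0]/q[2]*f+d['cx'],q[1]/q[2]*f+d['cy']
def save(d,n,box=None,s=1):
    im=d['image'][:,:,::-1]
    if box: im=im[box[1]:box[3],box[0]:box[2]]
    cv2.imwrite('pics/'+n,cv2.resize(im,None,fx=s,fy=s,interpolation=cv2.INTER_CUBIC))
E
python3 - <<'E'
from h import *
import pickle
for n in('scene','top'):
    d=cam(n);save(d,n+'0.png',s=1.5);pickle.dump(d,open(n+'0.pkl','wb'))
    print({k:v for k,v in d.items() if k!='image'})
print(observe(),arm.tcp_to_grasp)
E
```

```text
{'vfov': 46.822570603905916, 'cx': 260.3433012561138, 'cy': 195.30184458407777, 'xyz': array([ 0.01973247, -0.48814038,  0.44706919]), 'attitude': array([-1.89889417,  0.65019623, -0.40349637])}
{'vfov': 43.026776903324475, 'cx': 259.82845774958093, 'cy': 184.35564445776865, 'xyz': array([0.44328067, 0.16900157, 0.95495745]), 'attitude': array([-2.22628721,  2.19856861, -0.113357  ])}
{'clock': 0.1, 'joints': array([-1.36760641,  0.43517948,  0.02498691,  1.57397966, -0.01154843,
        1.1339934 , -0.07510636]), 'dq': array([-2.43492999e-03, -1.00913324e-03,  1.01390691e-03, -1.89951286e-03,
        1.09917250e-03, -6.69302479e-04, -9.31445321e-05]), 'joint_efforts': array([ 3.20410756e-03, -6.69122458e+01,  9.87996832e-01, -3.15143681e+01,
       -6.05329173e-02,  3.75720905e-02,  7.07504796e-05]), 'position': array([0.18809412, 0.59556049, 0.22601759]), 'ee_rot': array([-4.78561064e-01, -3.10489327e+00,  2.22448252e-03]), 'force': array([-0.4943866 , -0.67336161,  0.72677496]), 'ft_torque': array([-0.01146725, -0.0088415 ,  0.0294463 ]), 'gripper_force': 0.0, 'width': 0.9972368289845652} 0.0188
```

View pics/scene0.png

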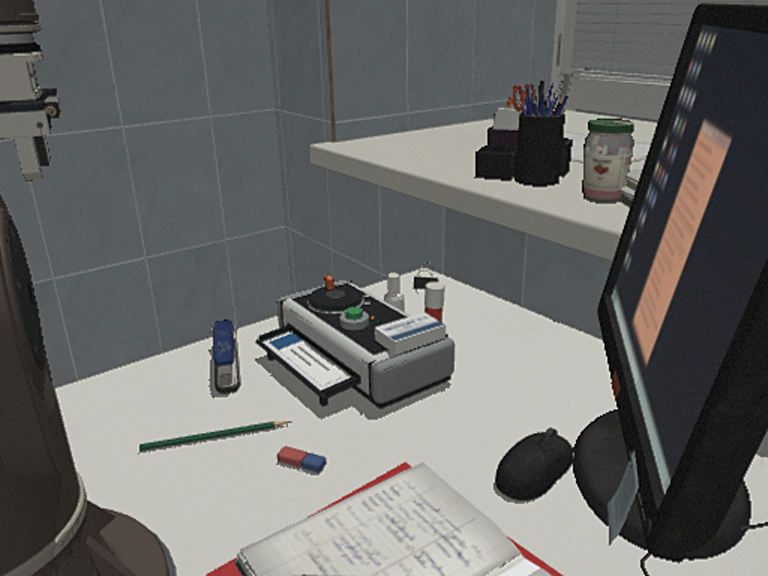

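View pics/top0.png

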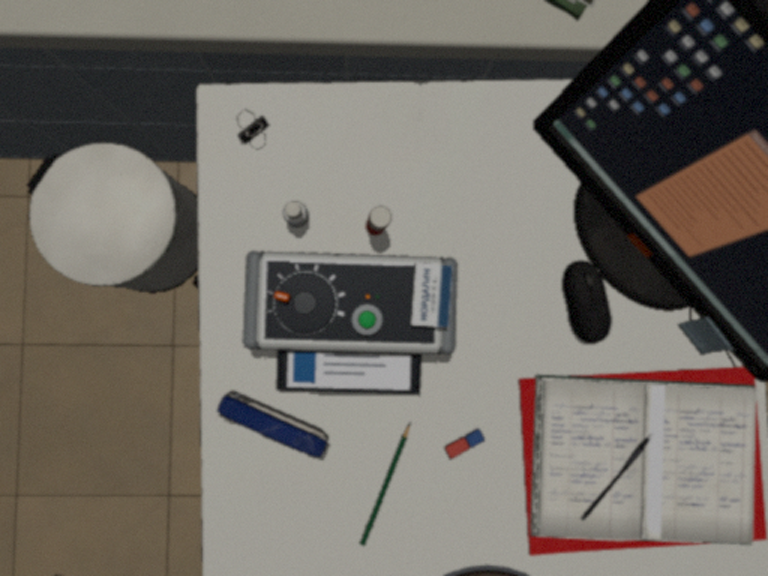

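The scene view shows the laminator with its dial, button and carton, and the stapler on the left. In the top view (1.5x) the dial is at about (305,302), the fin at (281,297) pointing left, and the button at (367,319). Next I'll enlarge the top view to measure.

Run:
```python
from h import *
import pickle
d=pickle.load(open('top0.pkl','rb'));save(d,'top0c.png',(155,130,315,270),5)
```

```text
(no output)
```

View pics/top0c.png

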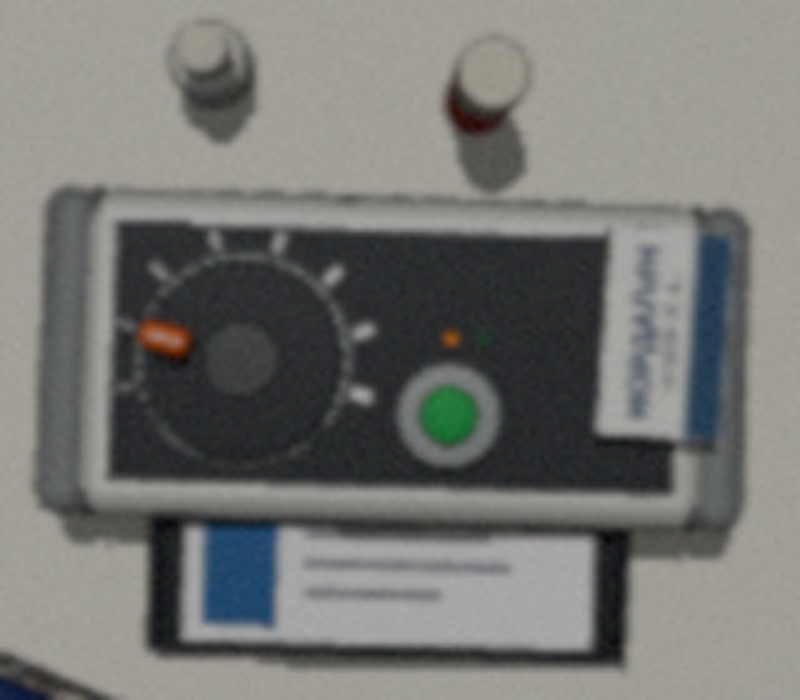

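The crop (5x) shows the dial hub at (241,359), the fin from (140,333) to (190,346), the button at (449,415), and panel corners at (118,222), (110,478) and (672,492). The stop 2 bar is at (124,325) and the stop 6 bar at (334,274).

Run:
```python
from h import *
import pickle
d=pickle.load(open('top0.pkl','rb'))
P=lambda u,v,z:onz(d,155+(u-2)/5,130+(v-2)/5,z)
D=P(241,359,.077);B=P(449,415,.080);F=P(146,335,.094)
print('dial',D,'btn',B,'finpt',F)
v=(B-D)[:2];m=np.array([-18,-75.])
print('len',np.linalg.norm(v),'yaw',np.degrees(np.arctan2(v[1],v[0])-np.arctan2(m[1],m[0])))
for n,(u,w) in dict(c1=(118,222),c2=(110,478),c3=(672,492)).items(): print(n,P(u,w,.066))
a=lambda p:np.degrees(np.arctan2(*(p-D)[1::-1]))
print('fin',np.linalg.norm((F-D)[:2]),a(F))
print([round(a(P(u,w,.066)),1) for u,w in [(127,387),(124,325),(160,270),(215,240),(280,243),(334,274),(363,331),(361,396)]])
print('fin inner',P(190,346,.094),a(P(190,346,.094)))
s=pickle.load(open('scene0.pkl','rb'))
for p in(D,B,F):print(np.array(proj(s,p))*1.5)
o=P(205,50,.072);print('bottle',o,'glue',P(495,72,.092),'stapler', [onz(d,x/1.5,y/1.5,.05)[:2] for x,y in[(222,402),(322,448)]])
print(observe()['ee_rot'], R.from_rotvec(observe()['ee_rot']).as_matrix().round(3))
```

```text
dial [0.46312822 0.23297221 0.077     ] btn [0.44390519 0.15813784 0.08      ] finpt [0.47076818 0.26513892 0.094     ]
len 0.0772638938544904 yaw -0.9106106032749806
c1 [0.51264004 0.27922504 0.066     ]
c2 [0.41980161 0.28015151 0.066     ]
c3 [0.41677324 0.07623239 0.066     ]
fin 0.0330615499980341 76.63915949193735
[np.float64(104.0), np.float64(74.4), np.float64(43.6), np.float64(14.2), np.float64(-16.4), np.float64(-45.7), np.float64(-75.8), np.float64(-106.5)]
fin inner [0.46709466 0.24967718 0.094     ] 76.64299224964459
[334.63569801 293.88261688]
[353.57231763 313.78482301]
[326.24466446 274.41393249]
bottle [0.57530558 0.24838861 0.072     ] glue [0.56625373 0.14348073 0.092     ] stapler [array([0.34096109, 0.33238609]), array([0.28606825, 0.21009952])]
[-4.78561064e-01 -3.10489327e+00  2.22448252e-03] [[-0.954  0.301 -0.   ]
 [ 0.301  0.954 -0.001]
 [-0.    -0.001 -1.   ]]
```

Call:
drive_tool([
  [1,18.5,-23.4,0,0],
  [1,18.5,-23.4,0,0],
  [1,18.5,-23.4,0,0],
  [1,18.5,-23.4,0,0],
  [1,18.5,-23.4,0,0],
  [1,18.5,-23.4,0,0],
  [1,18.5,-23.4,0,0],
  [1,18.5,-23.4,0,0],
  [1,18.5,-23.4,-10,0],
  [1,18.5,-23.4,-15,0],
  [1,18.5,-23.4,-20,0],
  [1,18.5,-23.4,-20,0],
  [1,18.5,-23.4,-20,0],
  [1,18.5,-23.4,-15,0.05],
  [1,0,0,0,0],
  [1,0,0,0,0],
], grip_force=20)

```text
clock: 1.43
position: [0.4476, 0.2661, 0.1257]
ee_rot: [-0.407, -3.114, 0.004]
force: [-0.8, -0.5, 0.0]
width: 0.008
gripper_force: 0.0
```

Run:
```python
from h import *
import pickle
o=observe();print(o['position'],o['force'],o['width'],R.from_rotvec(o['ee_rot']).as_matrix().round(3))
d=cam('scene');pickle.dump(d,open('s1.pkl','wb'));save(d,'s1c.png',(150,110,310,250),5)
print((np.array(proj(d,o['position']))-[150,110])*5)
```

```text
[0.44758919 0.2660508  0.12565377] [-0.78260603 -0.53690247  0.0304181 ] 0.007791723077548231 [[-0.966  0.257 -0.002]
 [ 0.257  0.966 -0.002]
 [ 0.001 -0.002 -1.   ]]
[284.53266202 306.53954872]
```

View pics/s1c.png

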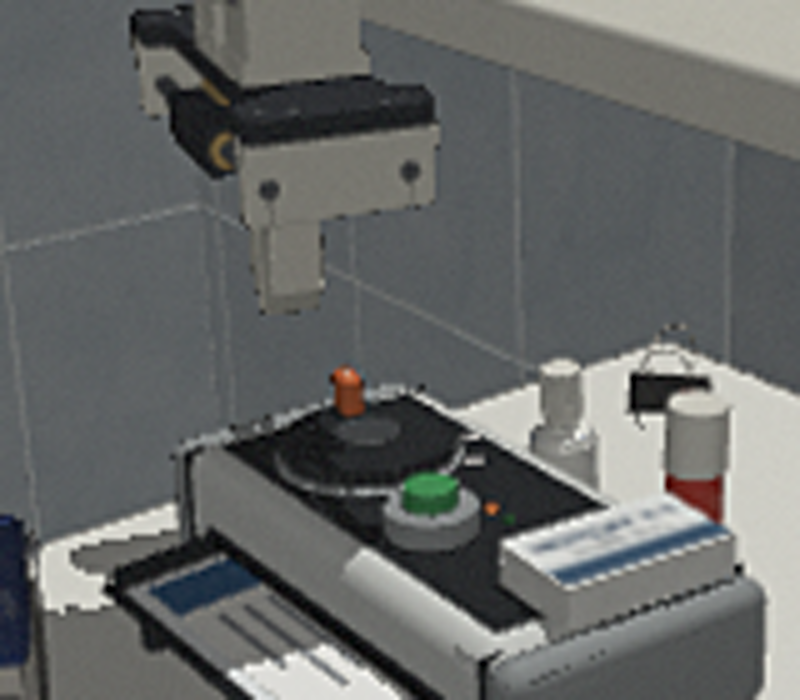

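The crop shows the shut fingertip, about 19 mm wide along the push direction, with its end at (285,306) and the fin at (348,390). The tip is clear of the dial on the feed side. The button top is at (430,484), standing several mm above its collar. I'll lower the tip and work out the arc.

Call:
drive_tool([
  [1,0,1.5,-10,0.02],
  [1,0,0,-12,0],
  [1,0,0,-10,0],
  [1,0,0,-6,0],
  [1,0,0,-3,0],
  [1,0,0,0,0],
])

```text
clock: 1.98
position: [0.4466, 0.2701, 0.0851]
ee_rot: [-0.368, -3.119, 0.001]
force: [-0.2, -1.0, -0.4]
width: 0.008
gripper_force: 0.0
```

Run:
```python
from h import *
import pickle
o=observe();p=o['position'];M=R.from_rotvec(o['ee_rot']).as_matrix();print(p,o['force'],np.degrees(np.arctan2(M[1,1],M[0,1])))
D=np.array([.4631,.2330]);c0=p[:2]
def C(t,g=14.5,r=30):
    t=np.radians(t);return D+r/1e3*np.array([np.cos(t),np.sin(t)])-g/1e3*np.array([np.sin(t),-np.cos(t)])
th=[75.5]+list(np.arange(70.5,-45,-5));
for t in th:
    c=C(t);print(t,((c-c0)*1e3).round(1));c0=c
d=cam('scene');save(d,'s2c.png',(180,150,260,220),6)
s=pickle.load(open('s1.pkl','rb'))
for z in(.08,.084,.088,.092):
    print(z,(np.array(proj(s,[.4437,.1585,z]))-[150,110])*5)
```

```text
[0.44656063 0.27013512 0.0850543 ] [-0.21205866 -0.9806565  -0.35250004] 76.54131003526302
75.5 [10.  -4.5]
70.5 [2.9 0.4]
65.5 [2.9 0.2]
60.5 [ 2.9 -0.1]
55.5 [ 2.9 -0.3]
50.5 [ 2.9 -0.6]
45.5 [ 2.8 -0.8]
40.5 [ 2.7 -1.1]
35.5 [ 2.6 -1.3]
30.5 [ 2.5 -1.5]
25.5 [ 2.3 -1.7]
20.5 [ 2.2 -1.9]
15.5 [ 2.  -2.1]
10.5 [ 1.8 -2.3]
5.5 [ 1.6 -2.4]
0.5 [ 1.4 -2.5]
-4.5 [ 1.2 -2.7]
-9.5 [ 0.9 -2.8]
-14.5 [ 0.7 -2.8]
-19.5 [ 0.4 -2.9]
-24.5 [ 0.2 -2.9]
-29.5 [-0.1 -2.9]
-34.5 [-0.3 -2.9]
-39.5 [-0.6 -2.9]
-44.5 [-0.8 -2.8]
0.08 [427.603779   495.77969367]
0.084 [427.20777231 486.38679105]
0.088 [426.81026902 476.95839071]
0.092 [426.41126063 467.49429102]
```

View pics/s2c.png

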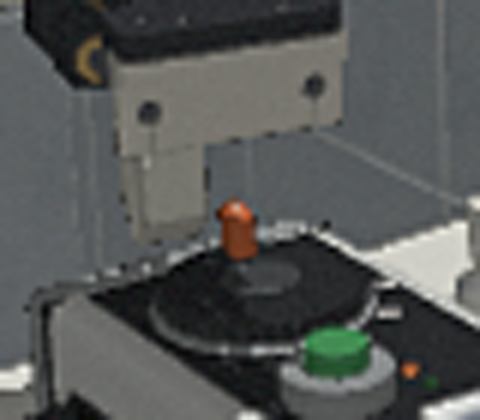

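The tip sits beside the fin at (235,230) with a gap, at the right height, and the button top measures about 0.085 m. Pushing now.

Call:
drive_tool([
  [1,2.5,-1.1,-1,0],
  [1,2.5,-1.1,-1,0],
  [1,2.5,-1.1,0,0],
  [1,2.5,-1.1,0,0],
  [1,1.5,0.2,0,-0.044],
  [1,1.5,0.2,0,-0.044],
  [1,1.5,0.1,0,-0.044],
  [1,1.5,0.1,0,-0.044],
  [1,1.5,0,0,-0.044],
  [1,1.5,0,0,-0.044],
  [1,1.5,-0.2,0,-0.044],
  [1,1.5,-0.2,0,-0.044],
  [1,1.5,-0.3,0,-0.044],
  [1,1.5,-0.3,0,-0.044],
  [1,0,0,0,0],
])

```text
clock: 3.28
position: [0.472, 0.2656, 0.0838]
ee_rot: [-1.044, -2.962, -0.001]
force: [-1.3, 2.0, 0.2]
width: 0.008
gripper_force: 1.7
```

```bash
cat > st.py <<'E'
from h import *
o=observe();p=o['position'];M=R.from_rotvec(o['ee_rot']).as_matrix()
D=np.array([.4631,.2330]);v=(p[:2]-D)*1e3;yaw=np.degrees(np.arctan2(M[1,1],M[0,1]))
print(p,o['force'].round(1),'yaw',yaw)
t=np.radians(yaw);print('radial',v@[np.cos(t),np.sin(t)],'tang cw',v@[np.sin(t),-np.cos(t)])
d=cam('top');im=d['image'].astype(int)
m=(im[...,0]>130)&(im[...,1]<95)&(im[...,2]<70);m[:,:175]=0;m[:,222]=0
ys,xs=np.nonzero(m[:230,:224])
if len(xs):
    f=onz(d,xs.mean(),ys.mean(),.092)[:2];w=f-D
    print('fin px',xs.mean(),ys.mean(),len(xs),'ang',np.degrees(np.arctan2(w[1],w[0])),np.hypot(*w))
import sys
if len(sys.argv)>1: save(d,sys.argv[1],(155,130,315,270),5)
E
python3 st.py t3.png
```

```text
[0.47199139 0.26564073 0.08382442] [-1.3  2.   0.2] yaw 51.17734728975885
radial 31.004196458807144 tang cw -13.535666513149078
```

View pics/t3.png

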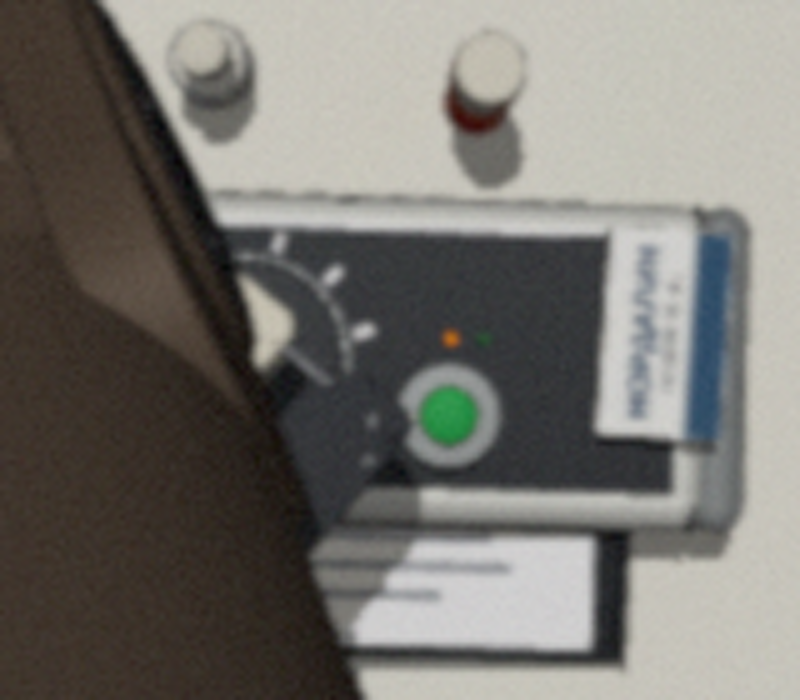

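The arm hides the dial from above, but the wrist shows about 2 N, so the tip is on the fin at the expected angle of about 50°. Continuing the arc.

Call:
drive_tool([
  [1,1.4,-0.4,0,-0.044],
  [1,1.4,-0.4,0,-0.044],
  [1,1.4,-0.5,0,-0.044],
  [1,1.4,-0.6,0,-0.044],
  [1,1.3,-0.6,0,-0.044],
  [1,1.3,-0.7,0,-0.044],
  [1,1.3,-0.7,0,-0.044],
  [1,1.2,-0.8,0,-0.044],
  [1,1.2,-0.8,0,-0.044],
  [1,1.1,-0.9,0,-0.044],
  [1,1.1,-0.9,0,-0.044],
  [1,1.1,-1.0,0,-0.044],
  [1,1.0,-1.0,0,-0.044],
  [1,1.0,-1.1,0,-0.044],
  [1,0,0,0,0],
])

```text
clock: 4.58
position: [0.4887, 0.2555, 0.0837]
ee_rot: [-1.891, -2.507, 0.0]
force: [-4.8, 3.6, 1.2]
width: 0.005
gripper_force: 2.3
```

```bash
python3 st.py
python3 - <<'E'
from h import *
d=cam('scene');save(d,'s4c.png',(180,150,300,240),6)
D=[.4631,.2330]
for a in (45.5,15.5,-14.5,-44.5):
    t=np.radians(a);print(a,(np.array(proj(d,[D[0]+.033*np.cos(t),D[1]+.033*np.sin(t),.094]))-[180,150])*6)
E
```

```text
[0.48866369 0.25553735 0.0837234 ] [-4.8  3.6  1.2] yaw 15.960120795300876
radial 30.775348322217077 tang cw -14.639410046966567
45.5 [274.94759498 194.28624255]
15.5 [318.46056908 200.53637128]
-14.5 [346.31001672 214.771097  ]
-44.5 [350.70593982 233.60594305]
```

View pics/s4c.png

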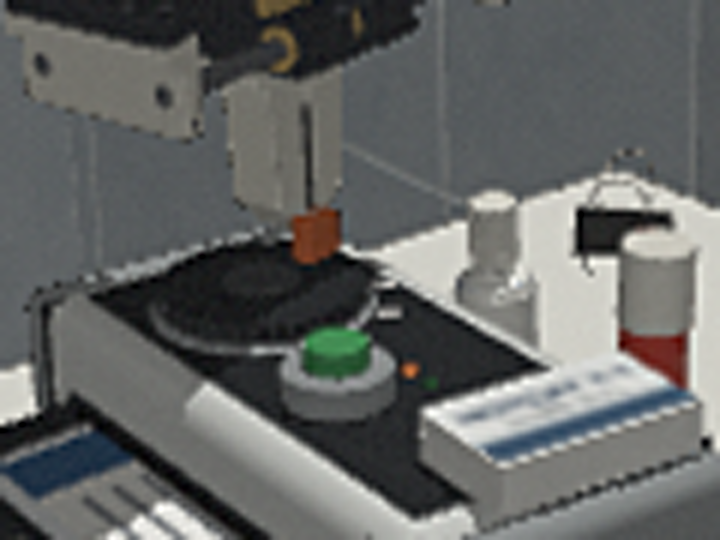

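The fin is at (322,212) and touches the tip. That matches 15°, stop 4, two clicks in. I'll continue to about -24°, past stop 5, then to -40°.

Call:
drive_tool([
  [1,0.9,-1.1,0,-0.044],
  [1,0.9,-1.1,0,-0.044],
  [1,0.8,-1.2,0,-0.044],
  [1,0.8,-1.2,0,-0.044],
  [1,0.7,-1.25,0,-0.044],
  [1,0.7,-1.25,0,-0.044],
  [1,0.6,-1.35,0,-0.044],
  [1,0.6,-1.35,0,-0.044],
  [1,0.5,-1.4,0,-0.044],
  [1,0.4,-1.4,0,-0.044],
  [1,0.35,-1.4,0,-0.044],
  [1,0.35,-1.4,0,-0.044],
  [1,0.2,-1.45,0,-0.044],
  [1,0.2,-1.45,0,-0.044],
  [1,0.1,-1.45,0,-0.044],
  [1,0.1,-1.45,0,-0.044],
  [1,0,0,0,0],
])

```text
clock: 6.1
position: [0.4979, 0.235, 0.084]
ee_rot: [-2.639, -1.702, -0.003]
force: [-1.4, 5.5, -1.3]
width: 0.003
gripper_force: 2.4
```

```bash
python3 st.py
```

```text
[0.49793544 0.23495052 0.08395812] [-1.4  5.5 -1.3] yaw -24.350871402266932
radial 30.93215020698443 tang cw -16.140464400532203
```

Call:
drive_tool([
  [1,0,-1.5,0,-0.044],
  [1,0,-1.5,0,-0.044],
  [1,-0.1,-1.5,0,-0.044],
  [1,-0.1,-1.5,0,-0.044],
  [1,-0.2,-1.5,0,-0.044],
  [1,-0.2,-1.5,0,-0.044],
  [1,0,0,0,0],
  [1,0,0,0,0],
])

```text
clock: 6.82
position: [0.4973, 0.2242, 0.0839]
ee_rot: [2.839, 1.343, 0.0]
force: [-0.3, 0.5, 0.6]
width: 0.007
gripper_force: 0.0
```

```bash
python3 st.py
python3 - <<'E'
from h import *
d=cam('scene');save(d,'s5c.png',(180,150,300,240),6)
E
```

```text
[0.49727222 0.22415652 0.08385628] [-0.3  0.5  0.6] yaw -39.363400258869966
radial 32.02873368260138 tang cw -14.836036377975429
```

View pics/s5c.png

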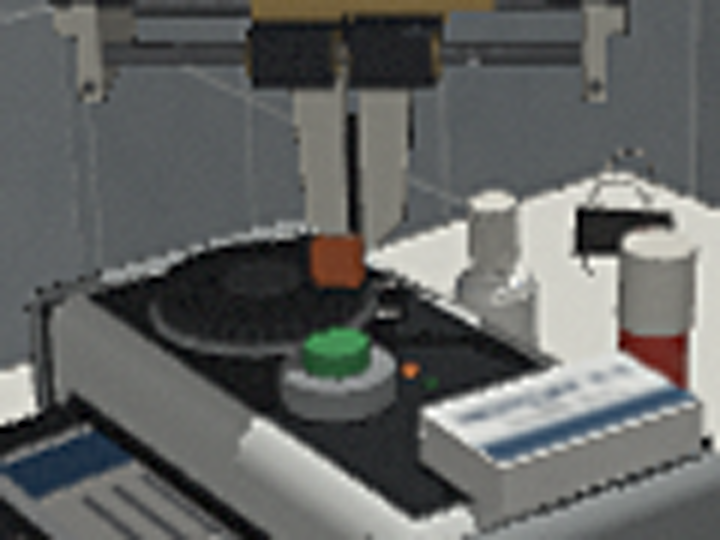

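The force is near zero and the fin's outer end is at (355,240), which matches stop 6 at -44.5° (expected (351,234)). It has snapped in. I'll back off, rise and go over the button.

Call:
drive_tool([
  [1,2.5,2.8,0,0],
  [1,3.5,4,0,0],
  [1,0,0,10,0],
  [1,0,0,20,0],
  [1,0,0,15,0],
  [1,-8,-10,0,0],
  [1,-12,-14,0,0],
  [1,-14,-17,0,0],
  [1,-14,-17,0,0],
  [1,-12,-14.5,0,0],
  [1,0,0,-10,0],
  [1,0,0,-10,0],
  [1,0,0,0,0],
])

```text
clock: 8.0
position: [0.4428, 0.1594, 0.1076]
ee_rot: [-2.841, -1.342, 0.002]
force: [0.6, 0.1, 0.1]
width: 0.003
gripper_force: 0.0
```

```bash
python3 st.py t6.png
```

```text
[0.44276272 0.15936633 0.10761721] [0.6 0.1 0.1] yaw -39.43384659654078
radial 31.06346919799386 tang cw 69.78956825723182
```

View pics/t6.png

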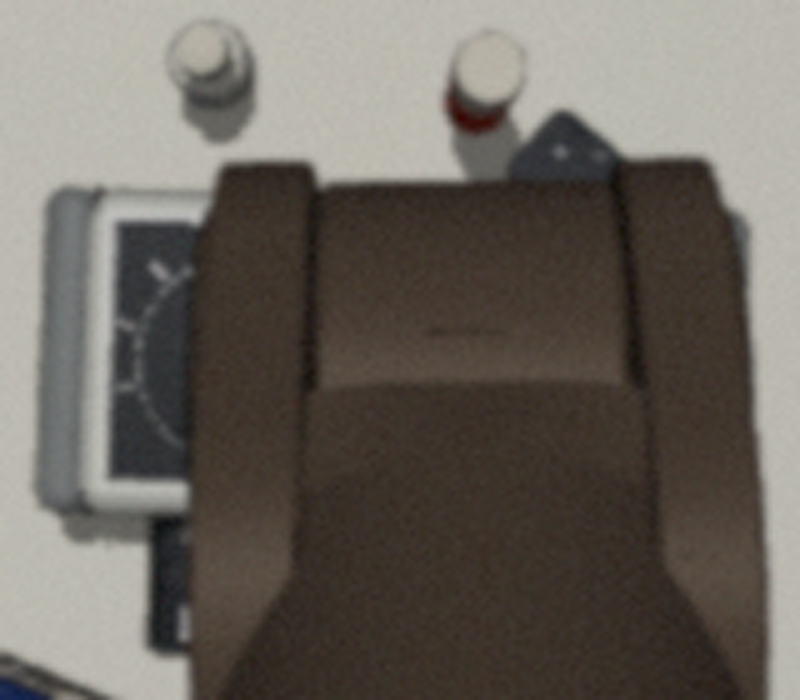

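The arm covers the button from above, but the TCP is within 2 mm of the measured axis. Pressing down slowly while watching the force.

Call:
drive_tool([
  [1,0.5,-0.5,-7,0],
  [1,0.5,-0.5,-7,0],
  [1,0,0,-4,0],
  [1,0,0,-2,0],
  [1,0,0,-1,0],
  [1,0,0,-1,0],
  [1,0,0,-1,0],
  [1,0,0,0,0],
])

```text
clock: 8.72
position: [0.4439, 0.1577, 0.0858]
ee_rot: [-2.841, -1.34, 0.0]
force: [-0.9, -0.5, 2.2]
width: 0.005
gripper_force: 0.9
```

Call:
drive_tool([
  [1,0,0,-1,0],
  [1,0,0,-1,0],
  [1,0,0,-1,0],
  [1,0,0,-1,0],
  [1,0,0,0,0],
])

```text
clock: 9.13
position: [0.4441, 0.1578, 0.0821]
ee_rot: [-2.841, -1.34, -0.0]
force: [-3.2, -0.9, 11.8]
width: 0.005
gripper_force: 6.4
```

Call:
drive_tool([
  [1,0,0,-1,0],
  [1,0,0,0,0],
  [1,0,0,0,0],
])

```text
clock: 9.38
position: [0.4441, 0.1578, 0.0818]
ee_rot: [-2.84, -1.339, -0.001]
force: [-7.8, -2.7, 25.6]
width: 0.005
gripper_force: 13.0
```

Run:
```python
from h import *
print(observe()['position'],observe()['force'])
d=cam('scene');save(d,'s7c.png',(180,150,300,240),6)
```

```text
[0.44413857 0.15781962 0.08181506] [-7.79003056 -2.7448429  25.59179865]
```

View pics/s7c.png

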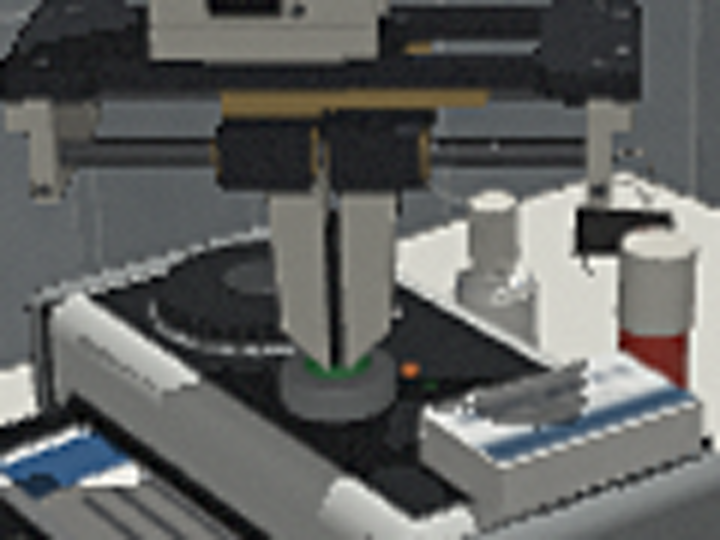

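The button is pressed almost down to its collar at (338,370), and the force rises steeply against a hard stop, so it is fully down. I'll release it and withdraw.

Call:
drive_tool([
  [1,0,0,3,0],
  [1,0,0,5,0],
  [1,0,0,12,0],
  [1,0,0,25,0],
  [1,0,0,30,0],
  [1,0,0,30,0],
  [1,-10,-15,20,0],
  [1,-12,-25,0,0],
  [1,-12,-25,0,0],
  [1,-12,-25,0,0],
  [1,-12,-25,0,0],
  [1,-12,-25,0,0],
  [1,-12,-25,0,0],
  [1,-12,-25,0,0],
  [1,-12,-25,0,0],
  [1,0,0,0,0],
  [1,0,0,0,0],
])

```text
clock: 10.85
position: [0.3377, -0.0576, 0.2058]
ee_rot: [-2.841, -1.337, -0.003]
force: [0.9, 1.6, 0.5]
width: 0.006
gripper_force: 0.0
```

```bash
python3 st.py t8.png
python3 - <<'E'
from h import *
a=cv2.imread('pics/t8.png')
d=cam('scene');save(d,'s8c.png',(180,150,300,240),5);b=cv2.imread('pics/s8c.png')
a=cv2.resize(a[:,:640],None,fx=.78,fy=.78) # left: top view, right: scene
b=b[:,:300]
H=max(a.shape[0],b.shape[0]);z=lambda i:cv2.copyMakeBorder(i,0,H-i.shape[0],0,0,0)
cv2.imwrite('pics/f.png',np.hstack([z(a),z(b)]))
E
```

```text
[ 0.33774016 -0.05763436  0.20583818] [0.9 1.6 0.5] yaw -39.61403092487164
radial 88.74030013174423 tang cw 303.82327645699786
fin px 212.9375 189.6875 16 ang -42.06225454985498 0.027751750995651556
```

View pics/f.png

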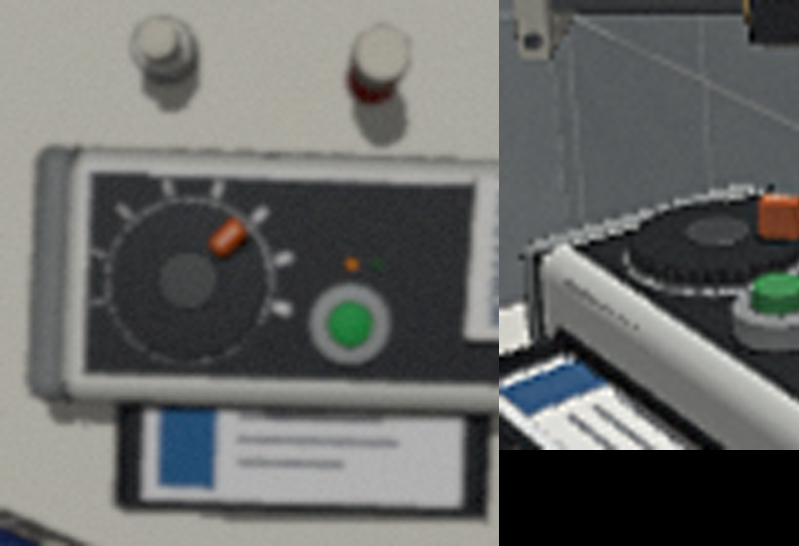

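The fin at (229,237) points at the sixth bar (260,214), four clicks from where it started. The button at (350,324) is up again, and the bottle, glue stick and laminator have not moved. Handing in.

```bash
python3 -c "
from cell import arm
print(arm.sign_off())"
```

```text
the job is handed in; nothing more can be done
None
```

I pushed the dial four clicks clockwise so it rests in stop 6, then pressed the start button fully down and let it come up again; I didn't touch the loose objects, and handed the job in at about 11 s.

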